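# Find the full bottle and lay it in the signing cradle

### The arm

A 7-joint arm with a two-finger parallel gripper is mounted at the origin on the work surface. World frame = base frame: x ahead of the robot, y to its left, z up, the work surface at z = 0. Lengths are in m, angles in rad, forces in N, time in s.
With the tool pointing down it reaches from about 0.4 to 0.875 m from the base axis. Payload 19.3 kg.
Tool frame: the origin (TCP) lies midway between the tips of the shut fingers; the grasp point (between the pads) lies 19 mm behind it (tcp_to_grasp is the z of the grasp point in the tool frame, in m); z points along the fingers, y is the line along which they close (so a half turn about z gives the same grasp; the last joint's range is limited). The gripper opens to 85 mm and grips with 20 to 120 N. Pads are 22 mm wide; open, the fingers measure 114 mm over their backs; the gripper's body (76 mm by 85 mm) begins 54 mm behind the grasp point. The pads swing forward as they close: fully open they stand 13 mm farther back than shut.
Start: joints at [1.179, 0.521, -0.036, 1.599, 0.021, 1.021, -0.113], TCP at [0.198, -0.593, 0.231] pointing down, gripper open.
Joint ranges: [-2.91, 2.91], [-0.3, 2.13], [-1.5, 1.42], [0.17, 2.43], [-1.26, 4.41], [0.16, 1.93], [-2.52, 2.52]. Speed limits (rad/s): [1.89, 1.89, 2.39, 2.39, 3.01, 3.01, 3.01].

### API

Orientations are given as [roll, pitch, yaw] about the fixed x, y, z axes, in that order (R = Rz(yaw) Ry(pitch) Rx(roll)).
In Python, from workcell import * gives the robot as it stands.
- The arm moves only by the tool send_rows, never from a script. Its argument "increments" is a list of rows, each a list of 3 entries, a list of its own where there are three numbers: the shift along the tool's x, y, z in mm, then the turn, a rotation vector about the tool's x, y, z in degrees, then the gripper's target within -1 to 1 (fully open at 1, half-way at 0, shut at -1). In form: [[[x, y, z], [wx, wy, wz], grip], ...]. A call has 1 to 10 rows; each row is the pose to reach, as a shift and turn from the pose commanded when the call began, along the tool's axes at that moment; what a row does not reach only later rows make up. A row lasts 1/10 s, in which the tool goes at most 50 mm and 8.59 degrees, less where a joint would pass 70% of its speed; a pose out of reach is approached as far as the arm can. A call with a gripper value outside its range is refused whole. The fingers move at their own pace and stop on an object; "newtons" is the grip in N (left out, the last holds). Time passes only in rows, so rows that repeat a pose let the fingers close. It gives the time, the measured TCP pose, the force, the opening and the grip force at its end, in the units of the state.
- observe(): the state, without advancing time (a new reading comes with each control period).
- grab_frame(name): name is "side" or "top"; returns the picture (420x560x3 uint8, blue, green, red); there is no depth.
- camera_params(name): a dict with "fovy" (degrees; the focal length in pixels is half the picture's height over the tangent of half this angle, whatever the lens; pixels are square), "cx", "cy" (the principal point, pixels), "extrinsics" (4x4, takes a point from world to camera coordinates). Camera axes: x right, y down, z forward; pixel columns grow to the right and rows downward; lengths in m; the calibration is good to about 2 mm. A picture is of the moment at which its call begins. camera_params takes no time and is no camera call.
- job_done(): hands the job in; it is judged then, once.
The state is a dict: "clock": time; "qpos": joint angles; "qd": joint speeds; "joint_efforts": joint torques, N m; "position": TCP position; "tool_rot": TCP orientation; "force": force on the tool from outside, world axes, zero at the start; "moment": the same for the moment, N m; "grip_width": finger opening in m; "finger_force": force on a finger pad.
Only numpy, scipy, OpenCV 4.12 (cv2) and the standard library are available. Lean on these libraries where they do the work, as an engineer would, in place of code of your own. Each camera call takes 0.05 s, during which the arm holds its last target. There are 200 camera calls.

### The job

Only one of the three identical bottles on the tray is full: lift them to find it by its weight, and set it gently in the sloping signing cradle, its foot flat on the foot plate, its side resting along the V-trough and its neck at the high end. The two empty bottles must end standing upright on the tray where they were; do not knock over or push about the glass, the jigger or the marker.

Things in the scene. Friction and masses are not known exactly. Their poses are not given: they have to be found in the camera images.
- bottle_1: one of three identical closed bottles, opaque brown enamelled aluminium, paper label, red waxed neck: body 66 mm diameter, 115 mm tall; straight round neck 38 mm diameter from there up to 170 mm. Stands loose on the tray. Any one of the three may be the full one (about 0.54 kg); the other two are empty (about 0.20 kg; all within 5 %). Origin: centre of its underside; z up its axis to the neck.
- bottle_2: one of three identical closed bottles, opaque brown enamelled aluminium, paper label, red waxed neck: body 66 mm diameter, 115 mm tall; straight round neck 38 mm diameter from there up to 170 mm. Stands loose on the tray. Any one of the three may be the full one (about 0.54 kg); the other two are empty (about 0.20 kg; all within 5 %). Origin: centre of its underside; z up its axis to the neck.
- bottle_3: one of three identical closed bottles, opaque brown enamelled aluminium, paper label, red waxed neck: body 66 mm diameter, 115 mm tall; straight round neck 38 mm diameter from there up to 170 mm. Stands loose on the tray. Any one of the three may be the full one (about 0.54 kg); the other two are empty (about 0.20 kg; all within 5 %). Origin: centre of its underside; z up its axis to the neck.
- tray: fixed low tray, cork floor and dark wooden rim, 182 x 372 mm, on which the bottles stand 95 mm or more apart between axes with two small wooden-headed stoppers (30 mm wide, 34 mm tall) between them; floor 6 mm, rim 18 mm above the table. Origin: centre of its underside; long side along its y.
- cradle: fixed wooden signing cradle: base board 200 (x) x 120 (y) x 12 mm with a strut that carries the sloping trough, the whole 116 mm high. Origin: centre of the board's underside, z up. The trough's high (neck) end is towards its own -x, which points away from the robot (world +x within 20 degrees), the foot plate is towards the robot.
- trough: the cradle's sloping V-trough. Origin: where the centre of a seated bottle's underside lies, mid-face of the steel foot plate (70 x 76 mm), 46 mm above the table. z: axis of a seated bottle, up to the neck end, 35 degrees from vertical; x: square out of the V, upwards; y level. V faces: 45 degrees either side of -x, 33 mm from the z axis, z = 5 to 90 mm; open to +x and at the neck end.
- glass: bystander: clear stemmed tasting glass, 60 mm foot, 99 mm tall, loose, beyond the tray (further from the robot). Origin: centre of its foot.
- jigger: bystander: small steel measuring cup, 44 mm diameter, 70 mm tall, loose, beyond the tray. Origin: centre of its underside.
- marker: bystander: white and black marker pen, 130 mm long, 18 mm thick, lying on the table just beyond the cradle. Origin near its middle, on the table.
Not all that is in view belongs to the job. Leave any green or turquoise look-alike of the bottle_2 alone.

How it is judged:
By the outcome, as a careful person would: the job done as asked, in the order asked, and still so for the second after the job is handed in, with the robot touching nothing.
It also fails if it takes over 64 s, if anything falls off the work surface, if the arm or the gripper's body presses on something with over 40 N, if the wrist force passes 120 N, or if a joint passes its speed limit or range.

## Working session

There is one attempt and no reset: what is moved stays moved. The work goes in short steps, Python scripts to look and compute and a tool call to move; the robot and the scene stay as the last step left them, time stands still between calls to the robot, and variables do not carry over. Pictures are saved under pics/ and viewed, at most 10 in all, crops included, and the job is handed in when it is done.

Besides the shell and the picture viewer there is one more tool, called as a command line: name --argument value ..., lists and objects as JSON in quotes. send_rows: Moves the arm, as the interface text tells. Its arguments: {"type":"object","properties":{"increments":{"type":"array"},"newtons":{"type":"number"}},"required":["increments"]}

```bash
mkdir -p pics; ls
python3 - <<'E'
from workcell import *
import cv2
s=observe();print(s)
for n in("side","top"):
    cv2.imwrite(f"pics/{n}0.png",grab_frame(n));print(n,camera_params(n))
E
```

```text
pics
{'clock': 0.0, 'qpos': array([ 1.17879406,  0.52201372, -0.03628983,  1.60001021,  0.02116269,
        1.0210923 , -0.11278864]), 'qd': array([ 0.0016446 ,  0.00056373,  0.00019812,  0.00036752, -0.00049888,
        0.00131433,  0.00068272]), 'joint_efforts': array([-3.97163903e-04, -9.27116776e+01,  1.97961174e+00, -3.69925368e+01,
        1.77541684e-02,  8.30771634e-03, -3.55557188e-05]), 'position': array([ 0.19751925, -0.59260989,  0.23072553]), 'tool_rot': array([-3.14045471e+00,  6.84325233e-05,  3.21751648e-01]), 'force': array([-0.30309293,  0.20079449,  0.35913329]), 'moment': array([ 0.00155381, -0.05731531, -0.0012102 ]), 'finger_force': 0.0, 'grip_width': 0.08544929801580407}
side {'fovy': 48.06698994066423, 'cx': 279.39970809164, 'cy': 204.5441069286465, 'extrinsics': array([[-0.92369737, -0.38248816, -0.02204494,  0.48308429],
       [-0.17428173,  0.47073363, -0.86489059,  0.18534075],
       [ 0.3411877 , -0.79505513, -0.50147612,  0.95177824],
       [ 0.        ,  0.        ,  0.        ,  1.        ]])}
top {'fovy': 47.604755033019096, 'cx': 285.2282582658746, 'cy': 206.95673582616757, 'extrinsics': array([[ 0.0234518 , -0.99948869,  0.02173432, -0.09495703],
       [-0.9976217 , -0.02480641, -0.06430856,  0.57345372],
       [ 0.06481482, -0.02017448, -0.99769335,  1.28414387],
       [ 0.        ,  0.        ,  0.        ,  1.        ]])}
```

View pics/top0.png

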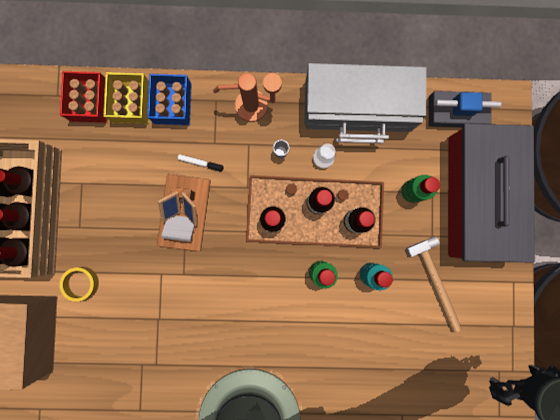

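View pics/side0.png

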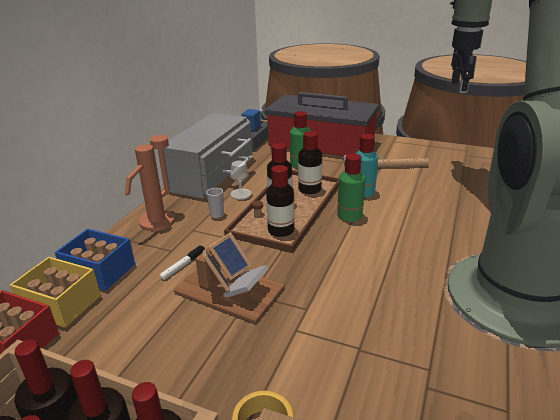

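Top view: the candidate bottles have their caps at about (272,217), (320,200) and (360,220), on the tray. The look-alikes are green (425,187), green (323,275) and turquoise (377,277), plus the crate bottles at far left. I'm choosing the three brown ones on the tray. The cradle is at (185,215), the marker at (200,162), the jigger at (281,149) and the glass at (324,156). Next is a close crop.

```bash
cat > h.py <<'E'
import numpy as np,cv2
from workcell import *
from scipy.spatial.transform import Rotation as R
def cam(n):
    p=camera_params(n);f=210/np.tan(np.radians(p['fovy']/2));return f,p['cx'],p['cy'],p['extrinsics']
def px(n,P):
    f,cx,cy,E=cam(n);c=np.atleast_2d(P)@E[:3,:3].T+E[:3,3];return np.c_[cx+f*c[:,0]/c[:,2],cy+f*c[:,1]/c[:,2]]
def world(n,uv,z):
    f,cx,cy,E=cam(n);o=-E[:3,:3].T@E[:3,3]
    d=np.array([(uv[0]-cx)/f,(uv[1]-cy)/f,1])@E[:3,:3];return o+d*(z-o[2])/d[2]
E
python3 - <<'E'
import cv2
i=cv2.imread('pics/top0.png')[165:255,235:395];cv2.imwrite('pics/c1.png',cv2.resize(i,None,fx=5,fy=5,interpolation=2))
i=cv2.imread('pics/top0.png')[140:255,150:250]
j=cv2.imread('pics/side0.png')[220:325,165:300]
a=cv2.resize(i,(400,460),interpolation=2);b=cv2.resize(j,(400,311),interpolation=2)
import numpy as np
c=np.zeros((460,800,3),'u1');c[:,:400]=a;c[:311,400:]=b;cv2.imwrite('pics/c2.png',c)
E
```

```text
(no output)
```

View pics/c1.png

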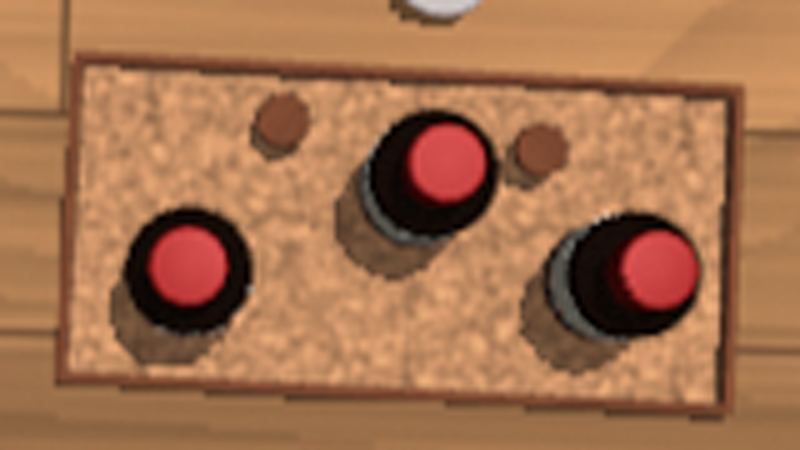

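View pics/c2.png

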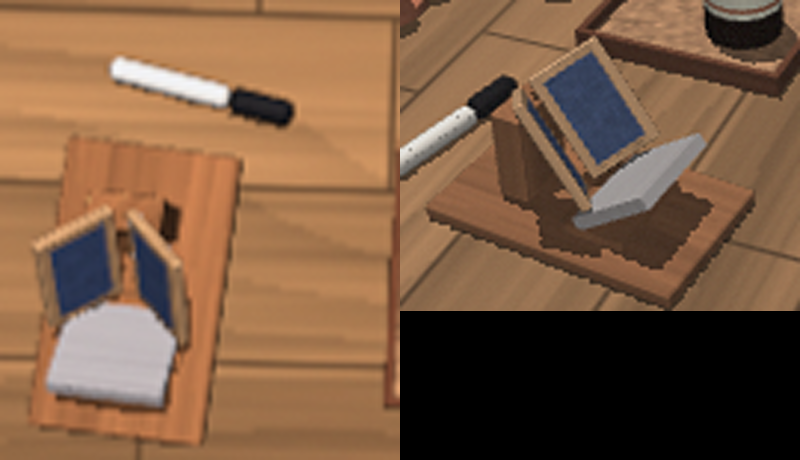

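Run:
```python
from h import *
from scipy.optimize import least_squares
np.set_printoptions(precision=4,suppress=True)
g=lambda x,y,s,ox,oy:((x+.5)/s-.5+ox,(y+.5)/s-.5+oy)
for c in[(188,265),(448,162),(660,270)]: print('cap',world('top',g(*c,5,235,165),.176))
for c in[(188,270),(433,173),(635,275)]: print('body',world('top',g(*c,5,235,165),.121))
T=np.array([world('top',g(*c,5,235,165),.018)[:2] for c in[(77,55),(743,88),(728,415),(57,382)]])
print('tray',T,np.linalg.norm(T-np.roll(T,1,0),axis=1),T.mean(0))
B=np.array([world('top',g(*c,4,150,140),.012)[:2] for c in[(68,137),(242,155),(203,445),(32,425)]])
print('board',B,np.linalg.norm(B-np.roll(B,1,0),axis=1),B.mean(0))
d=(B[0]+B[1]-B[2]-B[3]); e=(B[0]+B[3]-B[1]-B[2]);print(np.degrees([np.arctan2(d[1],d[0]),np.arctan2(-e[0],e[1])]))
P=np.array([world('top',g(*c,4,150,140),.066)[:2] for c in[(50,378),(166,393)]]);print('plate front',P,np.linalg.norm(P[0]-P[1]))
```

```text
cap [ 0.539  -0.0472  0.176 ]
cap [ 0.5919 -0.1715  0.176 ]
cap [ 0.5421 -0.275   0.176 ]
body [ 0.5388 -0.0469  0.121 ]
body [ 0.5909 -0.1696  0.121 ]
body [ 0.5418 -0.2729  0.121 ]
tray [[ 0.6596  0.0177]
 [ 0.6509 -0.3502]
 [ 0.4707 -0.3438]
 [ 0.4801  0.0236]] [0.1796 0.368  0.1804 0.3674] [ 0.5653 -0.1632]
board [[0.6591 0.2472]
 [0.6498 0.1275]
 [0.4503 0.1474]
 [0.4612 0.2638]] [0.1986 0.12   0.2005 0.117 ] [0.5551 0.1965]
[-5.2365 -4.8972]
plate front [[0.4934 0.2402]
 [0.4853 0.1643]] 0.07631253180919194
```

send_rows --increments '[[[40,-18,-20],[0,0,8],0.5],[[85,-38,-40],[0,0,16],0.5],[[130,-58,-60],[0,0,23.6],0.5],[[175,-78,-60],[0,0,23.6],0.5],[[220,-99,-60],[0,0,23.6],0.5],[[265,-119,-60],[0,0,23.6],0.5],[[310,-139,-60],[0,0,23.6],0.5],[[355,-160,-60],[0,0,23.6],0.5],[[400,-180,-60],[0,0,23.6],0.5],[[427.5,-193.3,-60],[0,0,23.6],0.5]]'

```text
clock: 1.1
position: [0.5444, -0.271, 0.2909]
tool_rot: [-3.14, 0.0, -0.087]
force: [-0.0, 0.1, -1.2]
grip_width: 0.0642
finger_force: 0.0
```

Run:
```python
from h import *
np.set_printoptions(precision=4,suppress=True)
s=observe();print(s)
a=np.radians(-5.1);th=np.radians(35);u=np.array([np.cos(a),np.sin(a),0]);v=np.array([-np.sin(a),np.cos(a),0]);k=np.array([0,0,1.])
z=np.sin(th)*u+np.cos(th)*k;x=-np.cos(th)*u+np.sin(th)*k;y=np.cross(z,x)
o=np.array([.518,.1998,.046])
out=np.zeros((600,800,3),'u1')
for n,(x0,y0,w,h),ox in(('top',(150,150,100,110),0),('side',(165,200,140,120),400)):
    im=cv2.imread(f'pics/{n}0.png')[y0:y0+h,x0:x0+w];sc=400/w;im=cv2.resize(im,None,fx=sc,fy=sc,interpolation=2)
    def L(P,c,cl=True):
        q=(px(n,np.array(P))-[x0,y0]+.5)*sc-.5;cv2.polylines(im,[np.int32(np.round(q))],cl,c,1)
    L([o+i*.035*x+j*.038*y for i,j in((1,1),(1,-1),(-1,-1),(-1,1))],(0,255,0))
    for r,zz in((.033,0),(.033,.115),(.019,.17)):
        L([o+zz*z+r*(np.cos(t)*x+np.sin(t)*y) for t in np.linspace(0,6.28,40)],(0,0,255))
    for s_ in(1,-1):
        nn=(-x+s_*y)/2**.5;tt=(x+s_*y)/2**.5
        L([o+.033*nn+aa*tt+zz*z for aa,zz in((-.02,.005),(.02,.005),(.02,.09),(-.02,.09))],(0,255,255))
    out[:im.shape[0],ox:ox+400]=im[:600]
cv2.imwrite('pics/ov.png',out)
```

```text
{'clock': 1.1, 'qpos': array([ 0.4111,  0.4402, -0.0662,  1.5728,  0.03  ,  1.1299, -1.3197]), 'qd': array([-0.432 ,  0.1666, -0.0444, -0.2618,  0.0461,  0.1038, -0.5018]), 'joint_efforts': array([  4.1626, -89.7511,   0.8656, -37.5167,  -0.1294,  -0.2398,
         0.8821]), 'position': array([ 0.5444, -0.271 ,  0.2909]), 'tool_rot': array([-3.1405,  0.    , -0.0872]), 'force': array([-0.0414,  0.066 , -1.1733]), 'moment': array([-0.0407, -0.0211, -0.0581]), 'finger_force': 0.0, 'grip_width': 0.06423749832543536}
```

View pics/ov.png

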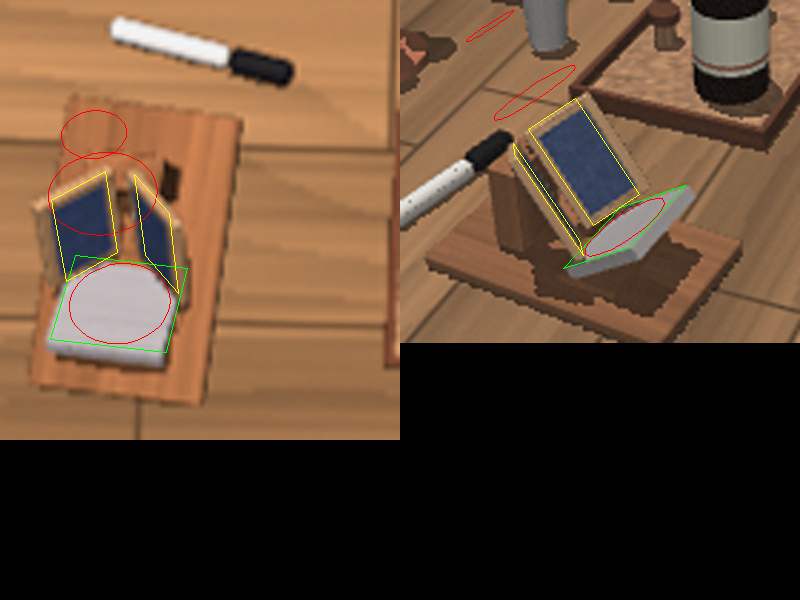

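The overlay matches the cradle in both views: foot-plate centre at about (0.518, 0.200, 0.046) and yaw -5°. I'll go down on the right-hand bottle now.

send_rows --increments '[[[0,0,0],[0,0,0],0.5],[[0,0,40],[0,0,0],0.5],[[0,0,85],[0,0,0],0.5],[[0,0,125],[0,0,0],0.5],[[0,0,150],[0,0,0],0.5],[[0,0,160],[0,0,0],0.5],[[0,0,160],[0,0,0],0.5],[[0,0,160],[0,0,0],0.2],[[0,0,160],[0,0,0],0],[[0,0,160],[0,0,0],-0.2]]' --newtons 60

```text
clock: 2.1
position: [0.5428, -0.2751, 0.1329]
tool_rot: [3.14, -0.002, -0.09]
force: [-0.6, -1.2, 5.1]
grip_width: 0.0369
finger_force: 59.5
```

send_rows --increments '[[[0,0,0],[0,0,0],-0.5],[[0,0,0],[0,0,0],-1],[[0,0,0],[0,0,0],-1],[[0,0,0],[0,0,0],-1]]'

```text
clock: 2.5
position: [0.5428, -0.2751, 0.1329]
tool_rot: [3.14, -0.002, -0.09]
force: [-0.3, -1.4, 6.2]
grip_width: 0.0369
finger_force: 59.6
```

send_rows --increments '[[[0,0,-5],[0,0,0],-1],[[0,0,-10],[0,0,0],-1],[[0,0,-15],[0,0,0],-1],[[0,0,-15],[0,0,0],-1],[[0,0,-15],[0,0,0],-1],[[0,0,-15],[0,0,0],-1],[[0,0,-15],[0,0,0],-1]]'

```text
clock: 3.2
position: [0.5419, -0.2743, 0.146]
tool_rot: [-3.141, 0.0, -0.09]
force: [-0.1, -0.6, -4.9]
grip_width: 0.0368
finger_force: 60.5
```

```bash
python3 -c "
from h import *
print(observe())"
```

```text
{'clock': 3.2, 'qpos': array([ 0.41629894,  0.59256117, -0.0658286 ,  1.72223801,  0.04980393,
        0.82888314, -1.3329221 ]), 'qd': array([ 0.00192499,  0.00038411, -0.00103254, -0.00072917,  0.00105359,
        0.00016333, -0.00035241]), 'joint_efforts': array([ 2.18329762e-03, -9.79241395e+01,  1.55059811e+00, -3.36832738e+01,
        1.90488441e-02,  3.61826067e-03, -5.65751520e-05]), 'position': array([ 0.54194592, -0.27428259,  0.14604907]), 'tool_rot': array([-3.14142998e+00,  4.39690421e-04, -9.01096122e-02]), 'force': array([-0.09559752, -0.62453551, -4.87169952]), 'moment': array([ 0.02921026,  0.04715617, -0.01608467]), 'finger_force': 60.454427003860474, 'grip_width': 0.03679280289062843}
```

send_rows --increments '[[[0,0,0],[0,0,0],-1],[[0,0,-15],[0,0,0],-1],[[0,0,-45],[0,0,0],-1],[[0,0,-80],[0,0,0],-1],[[0,0,-115],[0,0,0],-1],[[0,0,-150],[0,0,0],-1],[[0,0,-180],[0,0,0],-1],[[0,0,-198],[0,0,0],-1],[[0,0,-198],[0,0,0],-1],[[0,0,-198],[0,0,0],-1]]' --newtons 110

```text
clock: 4.2
position: [0.5418, -0.2743, 0.3442]
tool_rot: [3.142, -0.0, -0.09]
force: [-0.9, -0.7, -7.0]
grip_width: 0.0363
finger_force: 110.6
```

send_rows --increments '[[[0,0,0],[0,0,0],-1],[[0,0,0],[0,0,0],-1],[[0,0,0],[0,0,0],-1]]'

```text
clock: 4.5
position: [0.5419, -0.2743, 0.3435]
tool_rot: [-3.141, 0.001, -0.09]
force: [0.1, 0.2, -5.9]
grip_width: 0.0361
finger_force: 110.6
```

The steady reading is about -5.3 N, so this bottle weighs about 0.54 kg and is the full one. I'll carry it over the cradle.

send_rows --increments '[[[0,-15,0],[0,0,0],-1],[[0,-45,0],[0,0,0],-1],[[0,-85,0],[0,0,0],-1],[[0,-125,0],[0,0,0],-1],[[0,-165,0],[0,0,0],-1],[[0,-205,0],[0,0,0],-1],[[0,-245,0],[0,0,0],-1],[[0,-285,0],[0,0,0],-1],[[0,-325,0],[0,0,0],-1],[[0,-365,0],[0,0,0],-1]]'

```text
clock: 5.5
position: [0.5745, 0.0914, 0.3442]
tool_rot: [-3.141, 0.0, -0.09]
force: [0.1, 0.2, -4.5]
grip_width: 0.036
finger_force: 110.8
```

send_rows --increments '[[[0,-40,0],[0,0,0],-1],[[0,-75,0],[0,0,0],-1],[[0,-98,0],[0,0,0],-1],[[0,-106,0],[0,0,0],-1],[[0,-106,0],[0,0,0],-1],[[0,-106,0],[0,0,0],-1],[[0,-106,0],[0,0,0],-1]]'

```text
clock: 6.2
position: [0.5846, 0.1934, 0.3444]
tool_rot: [3.141, -0.0, -0.092]
force: [-0.7, -0.5, -5.9]
grip_width: 0.0361
finger_force: 111.1
```

send_rows --increments '[[[0,0,15],[0,0,0],-1],[[0,0,40],[0,-2,0],-1],[[-1,0,65],[0,-6,0],-1],[[-2,0,85],[0,-11,0],-1],[[-3,0,100],[0,-17,0],-1],[[-4,0,115],[0,-23,0],-1],[[-5,0,130],[0,-28,0],-1],[[-6,0,142],[0,-32,0],-1],[[-6,-0.5,149],[0,-35,0],-1],[[-6,-0.5,149],[0,-35,0],-1]]'

```text
clock: 7.2
position: [0.5789, 0.1942, 0.1928]
tool_rot: [3.14, 0.614, -0.093]
force: [0.1, -0.4, -7.1]
grip_width: 0.0359
finger_force: 111.0
```

```bash
cat > ov.py <<'E'
from h import *
import sys
np.set_printoptions(precision=4,suppress=True)
def show(fn,free=False):
    s=observe();print(s['clock'],s['position'],s['tool_rot'],s['force'],s['qpos'])
    M=R.from_euler('xyz',s['tool_rot']).as_matrix();z=-M[:,2];o=s['position']-.127*z;x=M[:,0];y=M[:,1]
    out=np.zeros((600,800,3),'u1')
    for n,(x0,y0,w,h),ox in(('top',(150,130,110,140),0),('side',(145,130,160,190),400)):
        im=grab_frame(n)[y0:y0+h,x0:x0+w];sc=400/w;im=cv2.resize(im,None,fx=sc,fy=sc,interpolation=2)
        if not free:
          for r,zz in((.033,0),(.033,.115),(.019,.115),(.019,.17)):
            q=(px(n,np.array([o+zz*z+r*(np.cos(t)*x+np.sin(t)*y) for t in np.linspace(0,6.28,40)]))-[x0,y0]+.5)*sc-.5
            cv2.polylines(im,[np.int32(np.round(q))],True,(0,255,0),1)
        im=im[:600];out[:im.shape[0],ox:ox+400]=im
    cv2.imwrite(fn,out)
show(sys.argv[1],len(sys.argv)>2)
E
python3 ov.py pics/p1.png
```

```text
7.2 [0.5789 0.1942 0.1928] [ 3.1397  0.614  -0.0934] [ 0.0587 -0.3721 -7.0964] [-0.1771  0.8968 -0.2561  1.1489 -0.0736  1.6649 -2.0457]
```

View pics/p1.png

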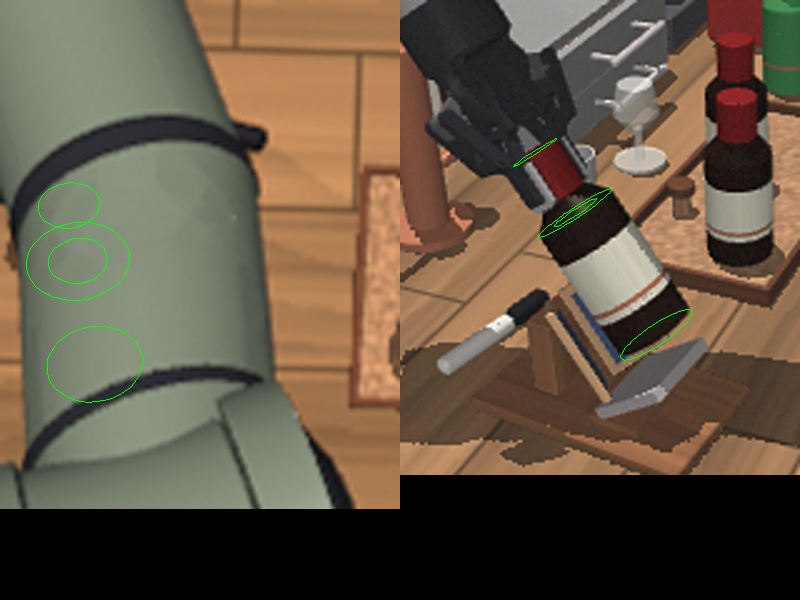

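send_rows --increments '[[[6,0,5],[0,0,0],-1],[[14,0,12],[0,0,0],-1],[[22,0,18],[0,0,0],-1],[[28,0,22],[0,0,0],-1],[[28,0,22],[0,0,0],-1],[[28,0,22],[0,0,0],-1],[[28,0,22],[0,0,0],-1],[[28,0,22],[0,0,0],-1]]'

```text
clock: 8.1
position: [0.5889, 0.195, 0.1616]
tool_rot: [-3.141, 0.61, -0.09]
force: [0.8, -0.6, -6.0]
grip_width: 0.0361
finger_force: 111.1
```

send_rows --increments '[[[0,0,1],[0,0,0],-1],[[0,0,2],[0,0,0],-1],[[0,0,3],[0,0,0],-1],[[0,0,3],[0,0,0],-1],[[0,0,3],[0,0,0],-1]]'

```text
clock: 8.6
position: [0.5871, 0.195, 0.1588]
tool_rot: [3.142, 0.611, -0.09]
force: [0.5, -0.6, -5.8]
grip_width: 0.0358
finger_force: 111.1
```

send_rows --increments '[[[2,0,0],[0,0,0],-1],[[3,0,0],[0,0,0],-1],[[3,0,0],[0,0,0],-1],[[3,0,0],[0,0,0],-1]]'

```text
clock: 9.0
position: [0.5896, 0.1948, 0.157]
tool_rot: [3.142, 0.611, -0.09]
force: [-0.1, 0.2, -5.7]
grip_width: 0.0359
finger_force: 111.1
```

send_rows --increments '[[[0,1,1],[0,0,0],-1],[[0,1,2],[0,0,0],-1],[[0,1,3],[0,0,0],-1],[[0,1,3],[0,0,0],-1],[[0,1,3],[0,0,0],-1]]'

```text
clock: 9.5
position: [0.5878, 0.194, 0.1546]
tool_rot: [-3.142, 0.611, -0.09]
force: [0.1, -0.1, -5.7]
grip_width: 0.0359
finger_force: 111.1
```

send_rows --increments '[[[1,0,0],[0,0,0],-1],[[2,0,0],[0,0,0],-1],[[3,0,0],[0,0,0],-1],[[3,0,0],[0,0,0],-1],[[3,0,0],[0,0,0],-1]]'

```text
clock: 10.0
position: [0.5899, 0.194, 0.1531]
tool_rot: [-3.141, 0.612, -0.09]
force: [-4.2, 1.6, 0.9]
grip_width: 0.0365
finger_force: 111.5
```

send_rows --increments '[[[0,0,1],[0,0,0],-1],[[0,0,1],[0,0,0],-1],[[0,0,1],[0,0,0],-1]]'

```text
clock: 10.3
position: [0.5896, 0.1939, 0.1524]
tool_rot: [-3.141, 0.611, -0.09]
force: [-3.3, 1.9, 5.2]
grip_width: 0.036
finger_force: 112.1
```

send_rows --increments '[[[-0.5,-0.5,0.5],[0,0,0],-1],[[-0.5,-0.5,1],[0,0,0],-1],[[-0.5,-0.5,1],[0,0,0],-1]]'

```text
clock: 10.6
position: [0.5888, 0.1942, 0.1516]
tool_rot: [3.141, 0.611, -0.09]
force: [-1.6, -0.5, 4.9]
grip_width: 0.036
finger_force: 112.2
```

```bash
python3 -c "
from h import *
s=observe();print(s['position'],s['tool_rot'],s['force'],s['moment'])"
```

```text
[0.58875832 0.19419666 0.15163249] [ 3.14141778  0.61070501 -0.09036277] [-1.58412658 -0.51579727  4.89960546] [ 0.16610945  0.60681514 -0.034091  ]
```

send_rows --increments '[[[-0.5,0,0.5],[0,0,0],-1],[[-0.5,0,1],[0,0,0],-1],[[-0.5,0,1],[0,0,0],-1]]'

```text
clock: 10.9
position: [0.5877, 0.1944, 0.1508]
tool_rot: [3.141, 0.611, -0.09]
force: [-1.7, -0.3, 0.9]
grip_width: 0.0364
finger_force: 112.2
```

send_rows --increments '[[[0,0,0.5],[0,0,0],-1],[[0,0,1],[0,0,0],-1],[[0,0,1],[0,0,0],-1]]'

```text
clock: 11.2
position: [0.5875, 0.1944, 0.1504]
tool_rot: [-3.141, 0.61, -0.09]
force: [1.0, -0.8, 4.1]
grip_width: 0.0361
finger_force: 112.1
```

```bash
python3 -c "
from h import *
s=observe();print(s['position'],s['tool_rot'],s['force'],s['moment'])"
```

```text
[0.58746229 0.19437934 0.15039437] [-3.1414887   0.61008321 -0.0903001 ] [ 1.00781282 -0.77106762  4.07548824] [-0.00782213 -0.05004922 -0.03856742]
```

send_rows --increments '[[[0,0,0.5],[0,0,0],-1],[[0,0,1],[0,0,0],-1],[[0,0,1],[0,0,0],-1]]'

```text
clock: 11.5
position: [0.5875, 0.1943, 0.1503]
tool_rot: [-3.141, 0.609, -0.09]
force: [5.0, -2.5, 12.2]
grip_width: 0.0357
finger_force: 112.6
```

```bash
python3 ov.py pics/p2.png
```

```text
11.5 [0.5875 0.1943 0.1503] [-3.1411  0.6087 -0.0905] [ 4.9783 -2.5413 12.2367] [-0.1775  0.9503 -0.2523  1.1463 -0.0605  1.6113 -2.0312]
```

View pics/p2.png

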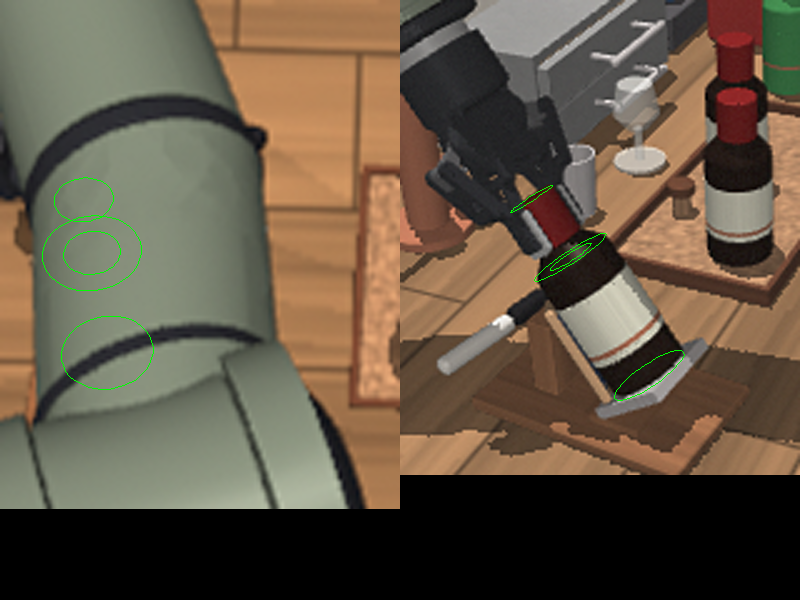

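Picture: the bottle is seated at (630,330), foot on the plate and side in the V; empties are undisturbed at (740,180). The foot contact is stiff (about 17 N), so I'll ease off, then release softly.

send_rows --increments '[[[0,0,-0.7],[0,0,0],-1],[[0.3,0,-1.3],[0,0,0],-1],[[0.3,0,-1.3],[0,0,0],-1],[[0.3,0,-1.3],[0,0,0],-1]]' --newtons 60

```text
clock: 12.0
position: [0.5875, 0.1943, 0.1504]
tool_rot: [3.141, 0.611, -0.09]
force: [-0.3, -1.8, 5.6]
grip_width: 0.0363
finger_force: 112.3
```

send_rows --increments '[[[0,0,0],[0,0,0],-1],[[0,0,0],[0,0,0],-1],[[0,0,0],[0,0,0],-0.1],[[0,0,0],[0,0,0],0],[[0,0,0],[0,0,0],0.1],[[0,0,0],[0,0,0],0.3],[[0,0,0],[0,0,0],0.5],[[0,0,0],[0,0,0],0.5],[[0,0,0],[0,0,0],0.5]]' --newtons 20

```text
clock: 12.9
position: [0.5876, 0.1944, 0.1502]
tool_rot: [3.142, 0.611, -0.09]
force: [0.1, 0.6, 0.6]
grip_width: 0.064
finger_force: 0.0
```

send_rows --increments '[[[-4,0,-6],[0,0,0],0.5],[[-12,0,-16],[0,0,0],0.5],[[-22,0,-30],[0,0,0],0.5],[[-34,0,-49],[0,0,0],0.5],[[-46,0,-66],[0,5,0],0.5],[[-63,0,-88],[0,13,0],0.5],[[-80,0,-110],[0,21,0],0.5],[[-100,0,-125],[0,29,0],0.5],[[-115,0,-135],[0,35,0],0.5],[[-115,0,-135],[0,35,0],0.5]]'

```text
clock: 13.9
position: [0.5694, 0.1975, 0.3328]
tool_rot: [-3.138, -0.01, -0.088]
force: [1.3, -0.3, 1.3]
grip_width: 0.064
finger_force: 0.0
```

send_rows --increments '[[[-20,40,-20],[0,0,0],0.5],[[-40,85,-40],[0,0,0],0.5],[[-60,130,-60],[0,0,0],0.5],[[-70,175,-60],[0,0,0],0.5],[[-70,210,-60],[0,0,0],0.5],[[-70,210,-60],[0,0,0],0.5],[[-70,210,-60],[0,0,0],0.5],[[-70,210,-60],[0,0,0],0.5]]'

```text
clock: 14.7
position: [0.4824, -0.0059, 0.3871]
tool_rot: [-3.141, 0.0, -0.089]
force: [-0.8, 0.7, 0.2]
grip_width: 0.0641
finger_force: 0.0
```

Run:
```python
from h import *
o=np.zeros((420,800,3),'u1')
a=grab_frame('top')[110:290,140:400];b=grab_frame('side')[120:330,145:345]
a=cv2.resize(a,(400,277),interpolation=2);b=cv2.resize(b,(400,420),interpolation=2)
o[:277,:400]=a;o[:,400:]=b;cv2.imwrite('pics/p3.png',o);print(observe()['force'],observe()['position'])
```

```text
[ 0.90143089 -0.61308908 -0.09780524] [ 0.48238586 -0.00582604  0.38679089]
```

View pics/p3.png

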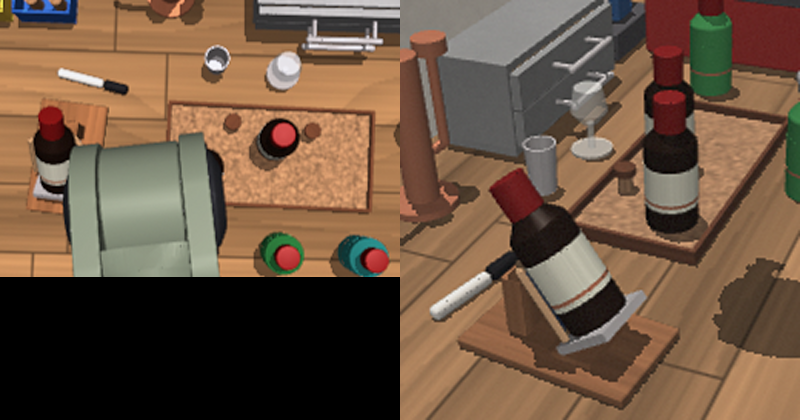

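The picture shows the bottle in the cradle (565,255) with its foot on the plate, the empties standing at (670,170) and (665,90), and the bystanders in place.

```bash
python3 -c "
from workcell import *
print(job_done())"
```

```text
the job is handed in; nothing more can be done
None
```

The full bottle is in the signing cradle, foot on the plate and side in the V, and I handed the job in at about 15 s. It was the right-hand bottle on the tray, the first I lifted (about 5.3 N, so 0.54 kg). I left the two empties unlifted, and the last picture shows them, the glass, the jigger and the marker in place.

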